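# Make up two practical kits on a school laboratory bench

## Task

Make up the two kits for the biology practical. Into the long tray with three compartments go the wooden slide box (large compartment), the beaker (middle one) and the dropper bottle with the pointed nozzle (smallest one); into the short tray with two compartments go the amber bottle (larger compartment) and the flat-capped vial (smaller one). Set everything down gently without dropping it, standing upright flat on the tray floor, let go, and leave the seed jar and the mortar where they stand.

Things in the scene. Friction and masses are not known exactly. Their poses are not given: they have to be found in the camera images.
- long_tray: Fixed low grey plastic kit tray with three compartments in a row along its y axis, 78 mm (x) by 262 mm (y). Origin: centre of its underside, z up. Floor 4 mm thick, all walls 14 mm high (above the bench) and 5 mm thick. All compartments are 68 mm wide in x and centred on x = 0. Large one: 110 mm long in y, centre at y = -71 mm. Middle one: 76 mm long, centre at y = +27 mm. Smallest one: 56 mm long, centre at y = +98 mm.
- short_tray: Fixed low grey plastic kit tray with two compartments in a row along its y axis, 78 mm (x) by 147 mm (y). Origin: centre of its underside, z up. Floor 4 mm thick, walls 14 mm high and 5 mm thick. Both compartments are 68 mm wide in x and centred on x = 0. Larger one: 76 mm long in y, centre at y = -30.5 mm. Smaller one: 56 mm long, centre at y = +40.5 mm. Either tray may lie left; its y points left as the robot sees it, within 15 degrees.
- slide_box: Loose wooden microscope-slide box, a closed block 36 mm (x) by 84 mm (y) by 36 mm high, plain plywood with a dark lid line and a small brass catch (sticking out 1.5 mm) on its -x side; about 80 g. Origin: centre of its underside, z up. It fits the large compartment with its long side along the tray.
- beaker: Loose small white plastic beaker, open at the top, 60 mm high, outside diameter 46 mm at the foot, 48 mm at 56 mm height and 52 mm at the rim; wall 2.5 mm; about 40 g, stands upright. Origin: centre of its underside, z up.
- dropper: Loose slim white dropper bottle, 70 mm high with a narrow pointed nozzle: body diameter 26 mm up to 48 mm height, then tapering to a 4 mm tip; about 30 g, stands upright. Origin: centre of its underside, z up.
- bottle: Loose amber glass reagent bottle with a blank paper label and a white screw cap, 78 mm high: body diameter 46 mm up to 50 mm height, then a shoulder, a neck and a cap of 28 mm diameter; about 140 g, stands upright. Origin: centre of its underside, z up.
- vial: Loose short clear glass vial with a flat black cap as wide as itself, diameter 32 mm, 48 mm high; about 35 g, stands upright. Origin: centre of its underside, z up.
- seed_jar: Loose squat round glass jar of seeds with a flat metal lid, diameter 60 mm, 34 mm high. Not part of either kit: it stays where it stands among the stock. Origin: centre of its underside, z up.
- mortar: Loose white porcelain mortar (a small thick-walled open bowl widening upwards), rim diameter 68 mm, 46 mm high. Not part of either kit: it stays where it stands among the stock. Origin: centre of its underside, z up.
Things that resemble listed ones, but are neither listed nor needed, are in the scene too. What is shaped like the bottle but green is not meant.

How it is judged:
At the end, for the whole second after the job is handed in: Slide box, beaker and dropper bottle in the long tray's large, middle and smallest compartments, amber bottle and vial in the short tray's larger and smaller: flat on its floor, upright (0.08 rad), released, at rest, origins within 18 mm of the compartment centre along the tray, 24 mm across (x of slide_box in the frame of long_tray between -0.024 and 0.024 m and y of slide_box in the frame of long_tray between -0.089 and -0.053 m and z of slide_box in the frame of long_tray between 0.001 and 0.008 m and angle between each of slide_box, beaker, dropper, bottle, vial's own z axis and vertical below 0.08 rad and linear speed of each of slide_box, beaker, dropper, bottle, vial below 0.02 m/s and x of beaker in the frame of long_tray between -0.024 and 0.024 m and y of beaker in the frame of long_tray between 0.009 and 0.045 m and z of beaker in the frame of long_tray between 0.001 and 0.008 m and x of dropper in the frame of long_tray between -0.024 and 0.024 m and y of dropper in the frame of long_tray between 0.08 and 0.116 m and z of dropper in the frame of long_tray between 0.001 and 0.008 m and x of bottle in the frame of short_tray between -0.024 and 0.024 m and y of bottle in the frame of short_tray between -0.0485 and -0.0125 m and z of bottle in the frame of short_tray between 0.001 and 0.008 m and x of vial in the frame of short_tray between -0.024 and 0.024 m and y of vial in the frame of short_tray between 0.0225 and 0.0585 m and z of vial in the frame of short_tray between 0.001 and 0.008 m); the robot touches nothing.
It fails at once if a thing of the kits is dropped or knocked over: out of the fingers it moves faster than 0.6 m/s (a fall of about 20 mm) ((linear speed of bottle above 0.6 m/s and contact force between the fingers and bottle below 0.02 N) or (linear speed of beaker above 0.6 m/s and contact force between the fingers and beaker below 0.02 N) or (linear speed of dropper above 0.6 m/s and contact force between the fingers and dropper below 0.02 N) or (linear speed of vial above 0.6 m/s and contact force between the fingers and vial below 0.02 N) or (linear speed of slide_box above 0.6 m/s and contact force between the fingers and slide_box below 0.02 N)).
It fails at once if the seed jar is moved more than 20 mm or tipped (distance of seed_jar from where it was at the start of the episode above 0.02 m or angle between seed_jar's own z axis and vertical above 0.3 rad).
It fails at once if the mortar is moved more than 20 mm or tipped (distance of mortar from where it was at the start of the episode above 0.02 m or angle between mortar's own z axis and vertical above 0.3 rad).
It also fails if it takes over 131 s, if anything falls off the work surface, if the arm or the gripper's body presses on something with over 40 N, if the wrist force passes 120 N, or if a joint passes its speed limit or range.

## Robot

A 6-joint arm with a two-finger parallel gripper is mounted at the origin on the work surface. World frame = base frame: x ahead of the robot, y to its left, z up, the work surface at z = 0. Lengths are in m, angles in rad, forces in N, time in s.
With the tool pointing down it reaches from about 0.4 to 0.825 m from the base axis. Payload 7 kg.
Tool frame: the origin (TCP) lies at the centre of the arm's flange, where the gripper is bolted on; the fingertips stand 178 mm ahead of it and the grasp point (between the pads) lies ahead of it (tcp_to_grasp is the z of the grasp point in the tool frame, in m); z points along the fingers, x is the direction in which the jaws open and shut, and the axes are right-handed (so a half turn about z gives the same grasp; the last joint's range is limited). The gripper opens to 88 mm and grips with 3 to 60 N. Pads are 19 mm wide; open, the fingers measure 130 mm over their backs; the gripper's body (78 mm by 193 mm) begins 47 mm behind the grasp point.
Start: joints at [-1.008, 0.359, 0.012, 0, -1.224, -0.288], TCP at [0.183, -0.65, 0.405] pointing down, gripper open.
Joint ranges: [-3.07, 3.07], [-1.43, 2.12], [-1.02, 1.25], [-3.03, 1.67], [-3.05, -0], [-3.03, 3.03]. Speed limits (rad/s): [2.39, 2.39, 3.01, 3.14, 3.14, 3.14].

## Interface

Orientations are given as [roll, pitch, yaw] about the fixed x, y, z axes, in that order (R = Rz(yaw) Ry(pitch) Rx(roll)).
In Python, from station import get_state, grab_frame, job_done, tcp_to_grasp gives the robot as it stands.
- The arm moves only by the tool drive_tool, never from a script. Its argument "moves" is a list of rows, each a list of 7 numbers: the shift along the tool's x, y, z in mm, then the turn, a rotation vector about the tool's x, y, z in degrees, then the closure, from -1 (fully open) to 1 (shut), so that 0 is half open. In form: [[dx, dy, dz, ax, ay, az, claw], ...]. A call has 1 to 12 rows; each row is the pose to reach, as a shift and turn from the pose commanded when the call began, along the tool's axes at that moment; what a row does not reach only later rows make up. A row lasts 1/8 s, in which the tool goes at most 62.5 mm and 10.7 degrees, less where a joint would pass 70% of its speed; a pose out of reach is approached as far as the arm can. A call with a gripper value outside its range is refused whole. The fingers move at their own pace and stop on an object; "grip_force" is the grip in N (left out, the last holds). Time passes only in rows, so rows that repeat a pose let the fingers close. It gives the time, the measured TCP pose, the force and the opening at its end, in the units of the state.
- get_state(): the state, without advancing time (a new reading comes with each control period).
- grab_frame(name): name is "scene" or "side" or "wrist"; returns a dict with "img" (420x560x3 uint8, red, green, blue), "range_z" (420x560 float32, m along the optical axis (not along the pixel's ray), 0 where there is no reading), "fovy" (degrees; the focal length in pixels is half the picture's height over the tangent of half this angle, whatever the lens; pixels are square), "cx", "cy" (the principal point, pixels), "rvec" (rotation vector, rad) and "tvec" (3), from world to camera coordinates, as OpenCV has them. Camera axes: x right, y down, z forward; pixel columns grow to the right and rows downward; lengths in m; the calibration is good to about 2 mm. The wrist camera is an equidistant fisheye: a pixel r from the principal point sees the ray r / f radians off the axis. A picture is of the moment at which its call begins.
- job_done(): hands the job in, once; it reports no verdict.
The state is a dict: "t": time; "q": joint angles; "qd": joint speeds; "joint_efforts": joint torques, N m; "eef_pos": TCP position; "ee_rot": TCP orientation; "force": force on the tool from outside, world axes, zero at the start; "moment": the same for the moment, N m; "width": finger opening in m.
Only numpy, scipy, OpenCV 4.12 (cv2) and the standard library are available. Lean on these libraries where they do the work, as an engineer would, in place of code of your own. Each camera call takes 0.05 s, during which the arm holds its last target. There are 200 camera calls.

## Working session

There is one attempt and no reset: what is moved stays moved. The work goes in short steps, Python scripts to look and compute and a tool call to move; the robot and the scene stay as the last step left them, time stands still between calls to the robot, and variables do not carry over. Pictures are saved under pics/ and viewed, about 12 in all and at most 16, crops included, and the job is handed in when it is done.

Besides the shell and the picture viewer there is one more tool, called after "Request:" as name(argument=value, ...), one argument or row to a line, values as JSON. drive_tool: Moves the arm, as the interface text tells. Its arguments: {"type":"object","properties":{"moves":{"type":"array"},"grip_force":{"type":"number"}},"required":["moves"]}

```bash
mkdir -p pics; ls
cat > h.py <<'E'
import numpy as np, cv2
from station import get_state, grab_frame, job_done, tcp_to_grasp
def grab(n):
    f=grab_frame(n); np.savez(f'{n}.npz',**f); return f
def load(n): return dict(np.load(f'{n}.npz'))
def cloud(f):
    h,w=f['range_z'].shape; F=h/2/np.tan(np.radians(float(f['fovy']))/2)
    u,v=np.meshgrid(np.arange(w),np.arange(h)); z=f['range_z']
    P=np.stack([(u-f['cx'])/F*z,(v-f['cy'])/F*z,z],-1)
    R=cv2.Rodrigues(f['rvec'])[0]
    return (P-f['tvec'].ravel())@R   # world points
def save(f,n,s=1.4): cv2.imwrite(f'pics/{n}.png',cv2.resize(f['img'][...,::-1],None,fx=s,fy=s))
E
python3 - <<'E'
from h import *
print(get_state(),tcp_to_grasp)
for n in('scene','side'):
    f=grab(n); save(f,n+'0'); print(n,f['fovy'],f['cx'],f['cy'],-cv2.Rodrigues(f['rvec'])[0].T@f['tvec'].ravel(), (f['range_z']>0).mean())
E
```

```text
pics
{'t': 0.0, 'q': array([-1.00785849e+00,  3.59390425e-01,  1.10172933e-02, -3.28737204e-04,
       -1.22408546e+00, -2.88091436e-01]), 'qd': array([-0.00025936,  0.00041817,  0.00042762,  0.00035828, -0.00071689,
        0.00156491]), 'joint_efforts': array([ 4.02796422e-04, -5.82722926e+01,  2.93061876e+01,  6.99726239e+00,
        7.05403945e-03, -1.89267398e-04]), 'eef_pos': array([ 0.18312575, -0.64947253,  0.40370591]), 'ee_rot': array([-3.14141662e+00, -1.68157013e-03,  1.84553062e+00]), 'force': array([-0.42544876, -1.16746041, -0.0278391 ]), 'moment': array([-0.02478503,  0.02518441,  0.04384452]), 'width': 0.0875449820584781} 0.1593
scene 42.455983488736905 276.7703192153775 214.6396150785282 [ 1.40281705 -0.28493879  0.70367194] 0.9961989795918368
side 44.85039145615181 291.1580553657026 207.37345014169722 [-0.0229235   0.60179187  0.71733948] 0.9961054421768708
```

View pics/scene0.png

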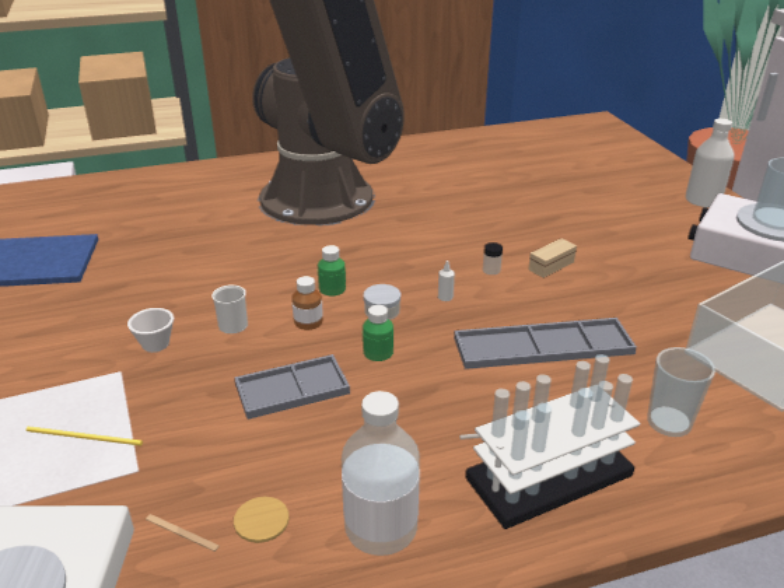

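View pics/side0.png

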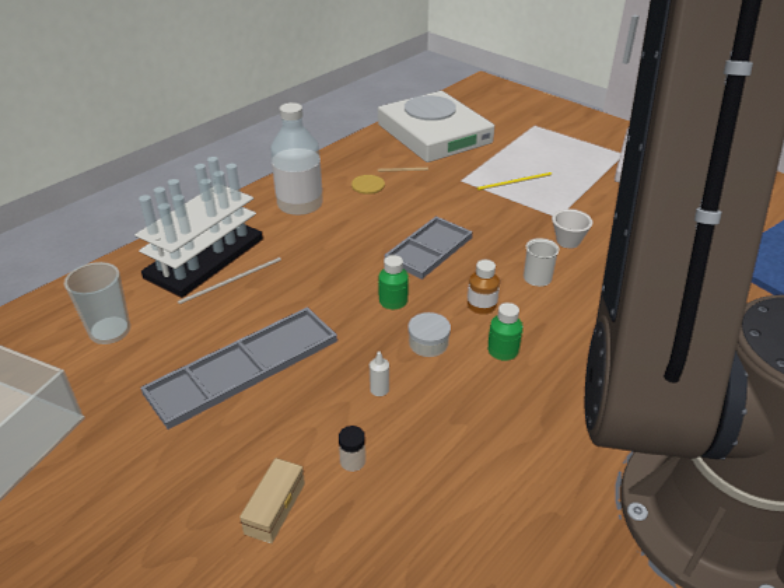

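Scene picture (1.4x pixels): the slide box is at (553,257), the vial at (493,258), the dropper at (446,282), and the seed jar at (381,301). The amber bottle is at (307,303), with green lookalikes at (332,270) and (377,333). The beaker is at (230,309), confusable with the mortar (152,330) and the large glass beaker (680,390). The short tray is at (292,385) and the long tray at (545,342).

Run:
```python
from h import *
A=[];C=[];S=[]
for i,n in enumerate(('scene','side')):
    f=load(n); P=cloud(f).reshape(-1,3); A.append(P); C.append(f['img'].reshape(-1,3)); S.append(np.full(len(P),i))
P=np.concatenate(A);C=np.concatenate(C);S=np.concatenate(S)
m=(P[:,0]>.25)&(P[:,0]<.95)&(abs(P[:,1])<.6)
t=m&(abs(P[:,2])<.006)
for i in(0,1): print('table z',i,np.median(P[t&(S==i),2]))
m&=(P[:,2]>.009)&(P[:,2]<.15)
P,C,S=P[m],C[m],S[m]
g=np.zeros((360,620),np.uint8); ix=((P[:,0]-.24)/.002).astype(int); iy=((P[:,1]+.61)/.002).astype(int); g[ix,iy]=255
g2=cv2.morphologyEx(g,cv2.MORPH_CLOSE,np.ones((3,3)))
n,L=cv2.connectedComponents(g2)
for k in range(1,n):
    s=L[ix,iy]==k
    if s.sum()<60: continue
    Q=P[s];zt=np.percentile(Q[:,2],99); 
    print(k,s.sum(),'top %.3f'%zt,'x %.3f %.3f y %.3f %.3f'%(*np.percentile(Q[:,0],[1,99]),*np.percentile(Q[:,1],[1,99])),'col',np.median(C[s],0).astype(int))
    for i in(0,1):
        T=Q[(S[s]==i)&(Q[:,2]>zt-.005)]
        if len(T)>4:
            r=cv2.minAreaRect(T[:,:2].astype(np.float32)*1000); print('   cam',i,len(T),'top rect c %s size %s ang %.1f'%(np.round(r[0],1),np.round(r[1],1),r[2]))
    if zt<.022:
        r=cv2.minAreaRect(Q[:,:2].astype(np.float32)*1000); print('   rect',np.round(r[0],1),np.round(r[1],1),r[2])
```

```text
table z 0 -0.00011084447502699753
table z 1 -0.0003921353887815259
1 1279 top 0.079 x 0.323 0.371 y -0.074 -0.028 col [ 47 118  63]
   cam 0 68 top rect c [345.6 -51.2] size [25.4 26.6] ang 42.1
   cam 1 121 top rect c [345.5 -51. ] size [27.2 27.8] ang 9.0
2 736 top 0.050 x 0.356 0.389 y 0.215 0.247 col [51 44 42]
   cam 0 79 top rect c [372.4 230.8] size [30.3 32.6] ang 46.7
   cam 1 236 top rect c [372.  230.4] size [29.8 32.4] ang 44.2
3 2056 top 0.038 x 0.361 0.421 y 0.295 0.382 col [185 164 129]
   cam 0 280 top rect c [392.6 335.5] size [39.8 88.8] ang 22.3
   cam 1 1018 top rect c [391.2 338.1] size [36.6 85.6] ang 20.9
4 1264 top 0.061 x 0.377 0.426 y -0.251 -0.202 col [145 143 139]
   cam 0 102 top rect c [ 401.  -226.9] size [54.9 48.8] ang 15.9
   cam 1 101 top rect c [ 401.5 -226.9] size [49.6 51.2] ang 10.5
5 1284 top 0.048 x 0.385 0.448 y -0.378 -0.315 col [165 160 157]
   cam 0 169 top rect c [ 418.4 -347.6] size [66.4 67.9] ang 75.0
   cam 1 132 top rect c [ 415.9 -346.5] size [64.6 65.9] ang 56.8
6 1264 top 0.079 x 0.405 0.452 y -0.134 -0.088 col [145 134 127]
   ca
[... 1601 characters left out ...]
 rect c [ 834.6 -481.7] size [79.2 52.1] ang 72.8
   cam 1 489 top rect c [ 856.1 -505.3] size [110.1 108.5] ang 76.8
36 4020 top 0.101 x 0.765 0.834 y 0.266 0.334 col [137 131 127]
   cam 0 297 top rect c [800.1 299.4] size [71.1 71.1] ang 9.3
   cam 1 233 top rect c [798.1 299.4] size [70.9 71.7] ang 27.1
37 14011 top 0.148 x 0.790 0.891 y 0.008 0.193 col [163 169 168]
   cam 0 745 top rect c [840.1 100.9] size [ 59.1 157.6] ang 8.6
   cam 1 355 top rect c [839.6 100.5] size [ 60.4 157.9] ang 8.6
39 5898 top 0.149 x 0.807 0.892 y -0.161 -0.078 col [157 157 155]
   cam 0 208 top rect c [ 857.4 -121.1] size [48.4 36.8] ang 72.6
   cam 1 72 top rect c [ 839.5 -111. ] size [45.3 27.6] ang 46.4
```

```bash
cat >> h.py <<'E'
from scipy.spatial.transform import Rotation as Ro
def go(x,y,zg,yaw):
    """tool-axis shift (mm) and turn (deg) to put the grasp point at x,y,zg, tool down, jaw yaw (deg)"""
    s=get_state(); R=Ro.from_euler('xyz',s['ee_rot']); T=Ro.from_euler('xyz',[180,0,yaw],degrees=True)
    d=R.inv().apply(np.array([x,y,zg+tcp_to_grasp])-s['eef_pos'])*1000
    print(np.round(d,1),np.round((R.inv()*T).as_rotvec(degrees=True),1),'t',round(s['t'],1),'w',round(s['width'],4),'F',np.round(s['force'],1))
E
python3 - <<'E'
from h import *
f=load('scene'); c=f['img'][155:300,80:470]; cv2.imwrite('pics/crop.png',cv2.resize(c[...,::-1],None,fx=2,fy=2,interpolation=cv2.INTER_CUBIC))
go(.401,-.227,.15,180)
E
```

```text
[347.4 324.3  95. ] [  0.   -0.1 -74.3] t 0.1 w 0.0877 F [-0.3  0.6 -0.1]
```

View pics/crop.png

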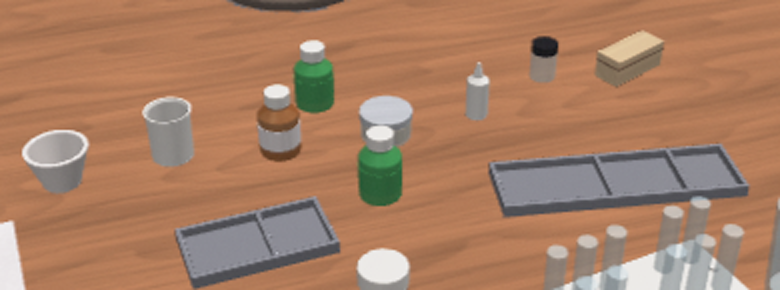

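The crop shows the beaker at (170,132), straight-walled and clearly not the mortar (57,160). The amber bottle with the label is at (279,125) between the two green ones, and the dropper is at (477,92), the vial at (544,60) and the slide box at (629,58). There is nothing to confuse here, so I'm starting with the beaker.

Request:
drive_tool(
  moves=[
    [347,324,95,0,0,-74.3,-1],
    [347,324,95,0,0,-74.3,-1],
    [347,324,95,0,0,-74.3,-1],
    [347,324,95,0,0,-74.3,-1],
    [347,324,95,0,0,-74.3,-1],
    [347,324,95,0,0,-74.3,-1],
    [347,324,95,0,0,-74.3,-1],
    [347,324,95,0,0,-74.3,-1],
    [347,324,95,0,0,-74.3,-1],
    [347,324,95,0,0,-74.3,-1],
    [347,324,95,0,0,-74.3,-1],
    [347,324,95,0,0,-74.3,-1],
  ],
  grip_force=15,
)

```text
t: 1.6
eef_pos: [0.4004, -0.2286, 0.3097]
ee_rot: [3.142, 0.0, 3.141]
force: [-0.5, 0.1, 0.4]
width: 0.0876
```

Run:
```python
from h import *
go(.401,-.227,.033,180)
```

```text
[ -0.6   1.6 117.4] [ 0.   0.  -0.1] t 1.6 w 0.0876 F [-0.5  0.1  0.4]
```

Request:
drive_tool(
  moves=[
    [0,1,50,0,0,0,-1],
    [0,1,90,0,0,0,-1],
    [0,1,110,0,0,0,-1],
    [0,1,117,0,0,0,-1],
    [0,1,117,0,0,0,-0.3],
    [0,1,117,0,0,0,0],
    [0,1,117,0,0,0,0.2],
    [0,1,117,0,0,0,1],
    [0,1,117,0,0,0,1],
    [0,1,117,0,0,0,1],
    [0,1,117,0,0,0,1],
    [0,1,117,0,0,0,1],
  ],
  grip_force=15,
)

```text
t: 3.1
eef_pos: [0.401, -0.2268, 0.193]
ee_rot: [-3.141, 0.001, -3.141]
force: [-1.4, 1.9, 6.2]
width: 0.0486
```

Run:
```python
from h import *
go(.401,-.227,.033,180); save(grab('side'),'s1')
```

```text
[ 0.  -0.2  0.7] [-0.   0.   0.1] t 3.1 w 0.0486 F [-1.4  1.9  6.2]
```

Request:
drive_tool(
  moves=[
    [0,0,0,0,0,0,1],
    [0,0,0,0,0,0,1],
    [0,0,-5,0,0,0,1],
    [0,0,-15,0,0,0,1],
    [0,0,-30,0,0,0,1],
    [0,0,-60,0,0,0,1],
    [0,0,-100,0,0,0,1],
    [0,0,-120,0,0,0,1],
    [0,0,-120,0,0,0,1],
    [0,0,-120,0,0,0,1],
  ],
)

```text
t: 4.4
eef_pos: [0.4004, -0.2267, 0.3123]
ee_rot: [3.141, -0.0, -3.141]
force: [-1.1, -0.1, 0.4]
width: 0.0489
```

Run:
```python
from h import *
f=grab('scene'); save(f,'sc1'); P=cloud(f)
m=(abs(P[...,0]-.401)<.06)&(abs(P[...,1]+.227)<.022)&(P[...,2]>.02)&(P[...,2]<.26)&(f['img'].min(-1)>90)
print(np.percentile(P[m],[2,50,98],axis=0) if m.sum() else 0)
go(.6016,.2429,.145,170)
```

```text
[[ 0.40851753 -0.24825314  0.11998623]
 [ 0.44090435 -0.22863169  0.15826663]
 [ 0.45185552 -0.2061841   0.2588824 ]]
[-201.5  469.5    7.6] [ 0.  -0.1 10. ] t 4.5 w 0.0491 F [ 0.8 -0.9  1. ]
```

View pics/sc1.png

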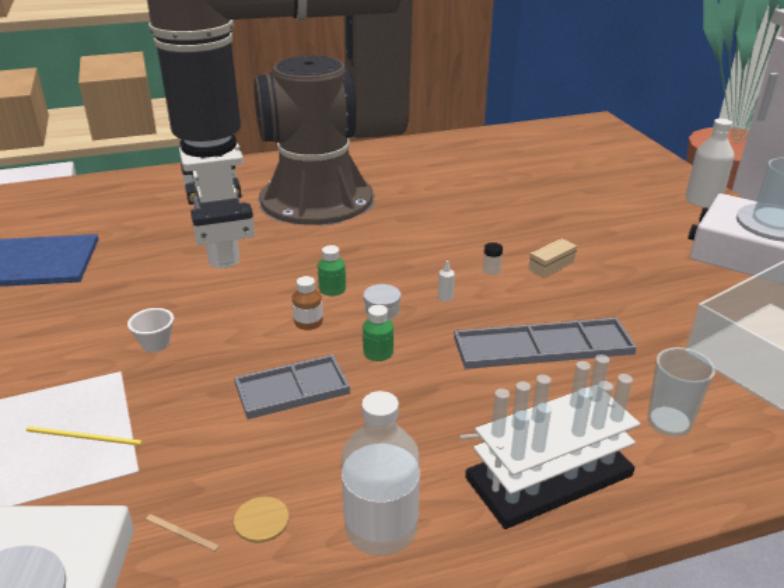

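The beaker (at 222,250) is held upright with its foot about 120 mm up, clear of the bottles.

Request:
drive_tool(
  moves=[
    [-20,47,0,0,0,2,1],
    [-60,140,0,0,0,4,1],
    [-100,235,0,0,0,6,1],
    [-140,330,0,0,0,8,1],
    [-180,420,0,0,0,10,1],
    [-201,469,7,0,0,10,1],
    [-201,469,7,0,0,10,1],
    [-201,469,7,0,0,10,1],
    [-201,469,7,0,0,10,1],
    [-201,469,7,0,0,10,1],
    [-201,469,7,0,0,10,1],
    [-201,469,7,0,0,10,1],
  ],
)

```text
t: 5.95
eef_pos: [0.6011, 0.2411, 0.3058]
ee_rot: [-3.141, -0.0, 2.967]
force: [-0.1, 0.3, -0.4]
width: 0.0492
```

Run:
```python
from h import *
go(.6016,.2429,.038,170)
```

```text
[ -0.2   1.9 108.5] [-0. -0. -0.] t 6.0 w 0.0492 F [-0.1  0.3 -0.4]
```

Request:
drive_tool(
  moves=[
    [0,2,40,0,0,0,1],
    [0,2,80,0,0,0,1],
    [0,2,97,0,0,0,1],
    [0,2,102,0,0,0,1],
    [0,2,105,0,0,0,1],
    [0,2,107,0,0,0,1],
    [0,2,108,0,0,0,1],
    [0,2,108,0,0,0,1],
    [0,2,108,0,0,0,1],
  ],
)

```text
t: 7.08
eef_pos: [0.6019, 0.2444, 0.1979]
ee_rot: [3.141, 0.0, 2.968]
force: [-0.2, 0.3, 0.2]
width: 0.049
```

Run:
```python
from h import *
go(.6016,.2429,.038,170)
```

```text
[-0.  -1.6  0.6] [0. 0. 0.] t 7.1 w 0.049 F [-0.2  0.3  0.2]
```

Request:
drive_tool(
  moves=[
    [0,0,1,0,0,0,1],
    [0,0,1,0,0,0,1],
    [0,0,1,0,0,0,-0.2],
    [0,0,1,0,0,0,-0.4],
    [0,0,1,0,0,0,-0.7],
    [0,0,1,0,0,0,-1],
    [0,0,1,0,0,0,-1],
    [0,0,-10,0,0,0,-1],
    [0,0,-50,0,0,0,-1],
    [0,0,-90,0,0,0,-1],
    [0,0,-100,0,0,0,-1],
  ],
)

```text
t: 8.45
eef_pos: [0.6025, 0.2448, 0.3019]
ee_rot: [3.138, 0.004, 2.968]
force: [0.3, -0.2, -0.3]
width: 0.0877
```

Run:
```python
from h import *
go(.4275,.1228,.11,180)
```

```text
[ 151.5 -150.5   31.3] [ 0.2  0.3 -9.9] t 8.4 w 0.0877 F [ 0.3 -0.2 -0.3]
```

Request:
drive_tool(
  moves=[
    [75,-75,0,0,0,-5,-1],
    [151,-150,0,0,0,-10,-1],
    [151,-150,20,0,0,-10,-1],
    [151,-150,30,0,0,-10,-1],
    [151,-150,30,0,0,-10,-1],
    [151,-150,30,0,0,-10,-1],
    [151,-150,30,0,0,-10,-1],
    [151,-150,30,0,0,-10,-1],
  ],
)

```text
t: 9.45
eef_pos: [0.4277, 0.1231, 0.2677]
ee_rot: [3.142, 0.0, -3.141]
force: [-0.3, -0.5, 0.4]
width: 0.0874
```

Run:
```python
from h import *
f=grab('scene'); save(f,'sc2'); P=cloud(f)
m=(abs(P[...,0]-.60)<.05)&(abs(P[...,1]-.243)<.04)&(P[...,2]>.055)&(P[...,2]<.08)
print(np.percentile(P[m],[2,50,98],axis=0))
go(.4275,.1228,.034,180)
```

```text
[[0.5777322  0.2196603  0.05525301]
 [0.59799725 0.24528416 0.06061052]
 [0.62576518 0.26769303 0.06536164]]
[ 0.1 -0.2 74.3] [-0. -0.  0.] t 9.5 w 0.0877 F [ 0.7  1.3 -0.1]
```

View pics/sc2.png

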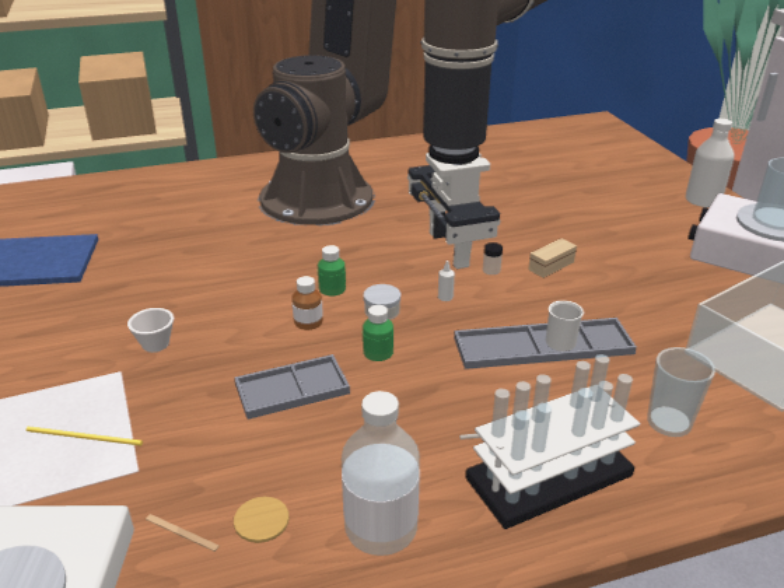

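The beaker stands upright in the middle compartment (563,325), with its rim 64 mm above the bench as expected. Next is the dropper.

Request:
drive_tool(
  moves=[
    [0,0,40,0,0,0,-1],
    [0,0,62,0,0,0,-1],
    [0,0,74,0,0,0,-1],
    [0,0,74,0,0,0,-0.3],
    [0,0,74,0,0,0,0],
    [0,0,74,0,0,0,0.25],
    [0,0,74,0,0,0,0.4],
    [0,0,74,0,0,0,1],
    [0,0,74,0,0,0,1],
    [0,0,74,0,0,0,1],
    [0,0,74,0,0,0,1],
    [0,0,74,0,0,0,1],
  ],
  grip_force=12,
)

```text
t: 11.0
eef_pos: [0.4271, 0.1227, 0.1937]
ee_rot: [-3.142, -0.0, -3.141]
force: [-1.0, -1.1, 3.0]
width: 0.0257
```

Request:
drive_tool(
  moves=[
    [0,0,0,0,0,0,1],
    [0,0,-5,0,0,0,1],
    [0,0,-20,0,0,0,1],
    [0,0,-60,0,0,0,1],
    [0,0,-100,0,0,0,1],
    [0,0,-110,0,0,0,1],
    [0,0,-110,0,0,0,1],
  ],
)

```text
t: 11.88
eef_pos: [0.427, 0.1227, 0.3041]
ee_rot: [3.14, 0.001, -3.141]
force: [0.4, -0.3, -1.0]
width: 0.0255
```

Run:
```python
from h import *
go(.6137,.3128,.13,170)
```

```text
[-186.8  190.    15.2] [ 0.1  0.1 10. ] t 11.9 w 0.0255 F [ 0.4 -0.3 -1. ]
```

Request:
drive_tool(
  moves=[
    [-30,30,0,0,0,3,1],
    [-70,70,0,0,0,6,1],
    [-110,112,0,0,0,10,1],
    [-150,152,0,0,0,10,1],
    [-187,190,5,0,0,10,1],
    [-187,190,15,0,0,10,1],
    [-187,190,15,0,0,10,1],
    [-187,190,15,0,0,10,1],
    [-187,190,15,0,0,10,1],
    [-187,190,15,0,0,10,1],
  ],
)

```text
t: 13.12
eef_pos: [0.6138, 0.3126, 0.2896]
ee_rot: [3.141, 0.001, 2.968]
force: [-0.6, 0.2, -0.1]
width: 0.0258
```

Run:
```python
from h import *
go(.6137,.3128,.0394,170)
```

```text
[ 0.2  0.1 90.9] [0.1 0.  0. ] t 13.1 w 0.0258 F [-0.6  0.2 -0.1]
```

Request:
drive_tool(
  moves=[
    [0,0,35,0,0,0,1],
    [0,0,65,0,0,0,1],
    [0,0,80,0,0,0,1],
    [0,0,85,0,0,0,1],
    [0,0,88,0,0,0,1],
    [0,0,90,0,0,0,1],
    [0,0,91,0,0,0,1],
    [0,0,91,0,0,0,1],
    [0,0,91,0,0,0,1],
  ],
)

```text
t: 14.25
eef_pos: [0.6141, 0.3129, 0.1979]
ee_rot: [3.141, 0.0, 2.968]
force: [0.4, -1.1, -0.8]
width: 0.0253
```

Run:
```python
from h import *
go(.6137,.3128,.0384,170)
```

```text
[ 0.3 -0.2  0.2] [0. 0. 0.] t 14.2 w 0.0253 F [ 0.4 -1.1 -0.8]
```

Grasp height says the dropper's foot is at the floor; I'll release it slowly, retreat and go to the box.

Request:
drive_tool(
  moves=[
    [0,0,0,0,0,0,1],
    [0,0,0,0,0,0,0.35],
    [0,0,0,0,0,0,0.2],
    [0,0,0,0,0,0,-0.2],
    [0,0,0,0,0,0,-0.6],
    [0,0,0,0,0,0,-1],
    [0,0,0,0,0,0,-1],
    [0,0,-10,0,0,0,-1],
    [0,0,-50,0,0,0,-1],
    [0,0,-90,0,0,0,-1],
    [0,0,-100,0,0,0,-1],
  ],
)

```text
t: 15.62
eef_pos: [0.6147, 0.3133, 0.302]
ee_rot: [3.137, 0.004, 2.968]
force: [-0.9, 0.0, -0.1]
width: 0.0877
```

Run:
```python
from h import *
go(.3915,.3375,.10,201)
f=grab('scene'); P=cloud(f)
m=(abs(P[...,0]-.614)<.04)&(abs(P[...,1]-.313)<.03)&(P[...,2]>.022)&(P[...,2]<.09)
print(np.percentile(P[m],[1,50,99],axis=0))
f=load('side'); P=cloud(f)  # box top from the side camera
m=(abs(P[...,0]-.391)<.08)&(abs(P[...,1]-.338)<.07)&(P[...,2]>.030)&(P[...,2]<.045)
T=P[m][:,:2]; print(cv2.minAreaRect((T*1000).astype(np.float32)), T.mean(0))
w,v=np.linalg.eigh(np.cov(T.T)); print('long axis deg',np.degrees(np.arctan2(v[1,1],v[0,1])))
m=(abs(P[...,0]-.391)<.08)&(abs(P[...,1]-.338)<.07)&(P[...,2]>.008)&(P[...,2]<.1); print(P[m][:,2].max())
```

```text
[224.2 -14.9  41.7] [  0.2   0.3 -30.9] t 15.6 w 0.0877 F [-0.9  0.  -0.1]
[[0.60525087 0.29904608 0.02262423]
 [0.6203645  0.30770742 0.04653187]
 [0.62881698 0.32354188 0.07177409]]
((390.42047119140625, 337.89495849609375), (37.43643569946289, 84.69319915771484), 21.578062057495117) [0.38927982 0.34001202]
long axis deg 111.54427849014508
0.039188712296631
```

Request:
drive_tool(
  moves=[
    [60,-4,0,0,0,-8,-1],
    [120,-8,0,0,0,-16,-1],
    [180,-12,0,0,0,-24,-1],
    [224,-15,0,0,0,-31.4,-1],
    [224,-15,25,0,0,-31.4,-1],
    [224,-15,41,0,0,-31.4,-1],
    [224,-15,41,0,0,-31.4,-1],
    [224,-15,41,0,0,-31.4,-1],
    [224,-15,41,0,0,-31.4,-1],
  ],
)

```text
t: 16.8
eef_pos: [0.391, 0.337, 0.2572]
ee_rot: [3.141, 0.001, -2.768]
force: [0.5, 0.7, 0.5]
width: 0.0875
```

Run:
```python
from h import *
go(.391,.338,.0315,201.5)
```

```text
[-0.3  0.9 66.4] [ 0.   0.  -0.1] t 16.8 w 0.0875 F [0.5 0.7 0.5]
```

The brass catch sits mid-side, so I'll grip 18 mm off-centre along the box to miss it.

Request:
drive_tool(
  moves=[
    [0,-17,30,0,0,0,-1],
    [0,-17,55,0,0,0,-1],
    [0,-17,66,0,0,0,-1],
    [0,-17,66,0,0,0,-0.3],
    [0,-17,66,0,0,0,0],
    [0,-17,66,0,0,0,0.1],
    [0,-17,66,0,0,0,0.2],
    [0,-17,66,0,0,0,1],
    [0,-17,66,0,0,0,1],
    [0,-17,66,0,0,0,1],
    [0,-17,66,0,0,0,1],
    [0,-17,66,0,0,0,1],
  ],
  grip_force=25,
)

```text
t: 18.3
eef_pos: [0.397, 0.3211, 0.1908]
ee_rot: [3.142, 0.0, -2.767]
force: [-0.3, -0.5, 5.0]
width: 0.0357
```

Request:
drive_tool(
  moves=[
    [0,0,0,0,0,0,1],
    [0,0,-5,0,0,0,1],
    [0,0,-20,0,0,0,1],
    [0,0,-60,0,0,0,1],
    [0,0,-100,0,0,0,1],
    [0,0,-110,0,0,0,1],
    [0,0,-110,0,0,0,1],
  ],
)

```text
t: 19.18
eef_pos: [0.3969, 0.3209, 0.3016]
ee_rot: [3.14, 0.001, -2.767]
force: [-0.3, -0.4, -1.2]
width: 0.0359
```

Run:
```python
from h import *
# tool y at yaw 170: (sin,-cos)=(.1736,.985); box centre = grasp + 18mm tool y
go(.585-.0031,.1464-.0177,.13,170)
f=grab('side'); cv2.imwrite('pics/s3.png',cv2.resize(f['img'][200:420,60:340,::-1],None,fx=2.5,fy=2.5))
```

```text
[-102.  -246.5   12.1] [ 0.1  0.1 31.4] t 19.2 w 0.0359 F [-0.3 -0.4 -1.2]
```

View pics/s3.png

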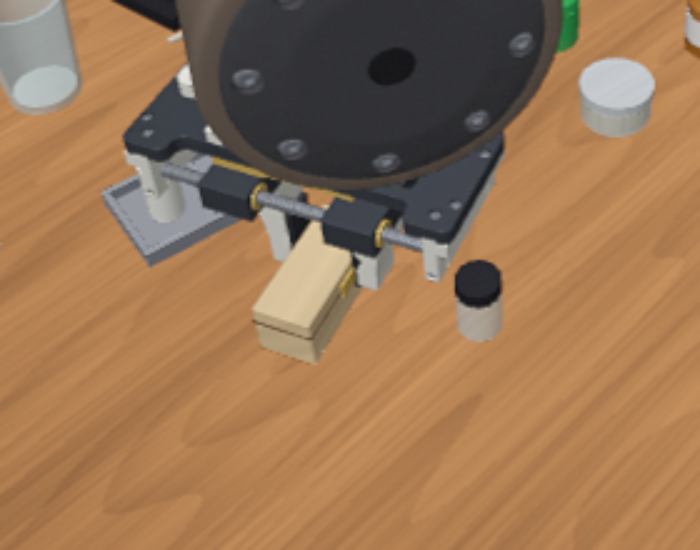

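The box is held level, with the finger just beside the catch (346,282).

Request:
drive_tool(
  moves=[
    [-15,-30,0,0,0,6,1],
    [-32,-75,0,0,0,12,1],
    [-50,-120,0,0,0,18,1],
    [-68,-165,0,0,0,24,1],
    [-86,-210,0,0,0,31.4,1],
    [-102,-246,5,0,0,31.4,1],
    [-102,-246,12,0,0,31.4,1],
    [-102,-246,12,0,0,31.4,1],
    [-102,-246,12,0,0,31.4,1],
    [-102,-246,12,0,0,31.4,1],
  ],
)

```text
t: 20.48
eef_pos: [0.5815, 0.1301, 0.2889]
ee_rot: [3.141, 0.0, 2.969]
force: [-0.2, -0.2, -0.7]
width: 0.0359
```

Run:
```python
from h import *
go(.5819,.1287,.0365,170)
```

```text
[-0.6 -1.3 93.1] [0.  0.  0.1] t 20.5 w 0.0359 F [-0.2 -0.2 -0.7]
```

Request:
drive_tool(
  moves=[
    [0,-1,35,0,0,0,1],
    [0,-1,65,0,0,0,1],
    [0,-1,80,0,0,0,1],
    [0,-1,87,0,0,0,1],
    [0,-1,90,0,0,0,1],
    [0,-1,92,0,0,0,1],
    [0,-1,93,0,0,0,1],
    [0,-1,94,0,0,0,1],
    [0,-1,94,0,0,0,1],
  ],
)

```text
t: 21.6
eef_pos: [0.5818, 0.1284, 0.1949]
ee_rot: [3.141, 0.0, 2.968]
force: [-0.4, -0.2, 0.2]
width: 0.0361
```

Run:
```python
from h import *
go(.5819,.1287,.0355,170)
```

```text
[-0.   0.3  0.1] [0. 0. 0.] t 21.6 w 0.0361 F [-0.4 -0.2  0.2]
```

Request:
drive_tool(
  moves=[
    [0,0,0.5,0,0,0,1],
    [0,0,0.5,0,0,0,0.15],
    [0,0,0.5,0,0,0,0.0],
    [0,0,0.5,0,0,0,-0.3],
    [0,0,0.5,0,0,0,-0.6],
    [0,0,0.5,0,0,0,-1],
    [0,0,0.5,0,0,0,-1],
    [0,0,-10,0,0,0,-1],
    [0,0,-50,0,0,0,-1],
    [0,0,-90,0,0,0,-1],
    [0,0,-100,0,0,0,-1],
  ],
)

```text
t: 22.98
eef_pos: [0.5824, 0.1287, 0.2985]
ee_rot: [3.138, 0.005, 2.968]
force: [0.1, -0.3, -0.5]
width: 0.088
```

Run:
```python
from h import *
go(.372,.2305,.10,180)
f=grab('scene'); P=cloud(f)
m=(abs(P[...,0]-.585)<.06)&(abs(P[...,1]-.146)<.058)&(P[...,2]>.034)&(P[...,2]<.055)
print(cv2.minAreaRect((P[m][:,:2]*1000).astype(np.float32)),np.percentile(P[m][:,2],[2,50,98]))
```

```text
[225.   63.9  38.4] [ 0.2  0.3 -9.9] t 23.0 w 0.088 F [ 0.1 -0.3 -0.5]
((585.8674926757812, 145.64852905273438), (84.639892578125, 39.19342041015625), 79.19562530517578) [0.03483474 0.0394408  0.0426455 ]
```

The box sits at (586,146) mm with its top at 40 mm, so it is flat and centred. Next is the vial.

Request:
drive_tool(
  moves=[
    [60,17,0,0,0,-5,-1],
    [120,34,0,0,0,-10,-1],
    [180,51,0,0,0,-10,-1],
    [225,64,10,0,0,-10,-1],
    [225,64,38,0,0,-10,-1],
    [225,64,38,0,0,-10,-1],
    [225,64,38,0,0,-10,-1],
    [225,64,38,0,0,-10,-1],
    [225,64,38,0,0,-10,-1],
  ],
)

```text
t: 24.15
eef_pos: [0.3716, 0.2301, 0.2571]
ee_rot: [3.141, 0.0, 3.141]
force: [-0.1, -0.2, 0.2]
width: 0.0881
```

Run:
```python
from h import *
go(.372,.2305,.032,180)
```

```text
[-0.4  0.3 65.8] [ 0.  0. -0.] t 24.1 w 0.0881 F [-0.1 -0.2  0.2]
```

Request:
drive_tool(
  moves=[
    [0,0,35,0,0,0,-1],
    [0,0,55,0,0,0,-1],
    [0,0,66,0,0,0,-1],
    [0,0,66,0,0,0,-0.3],
    [0,0,66,0,0,0,0],
    [0,0,66,0,0,0,0.15],
    [0,0,66,0,0,0,0.27],
    [0,0,66,0,0,0,1],
    [0,0,66,0,0,0,1],
    [0,0,66,0,0,0,1],
    [0,0,66,0,0,0,1],
    [0,0,66,0,0,0,1],
  ],
  grip_force=15,
)

```text
t: 25.65
eef_pos: [0.3712, 0.2303, 0.1907]
ee_rot: [3.142, 0.0, -3.141]
force: [1.1, -0.0, 0.7]
width: 0.0316
```

Request:
drive_tool(
  moves=[
    [0,0,0,0,0,0,1],
    [0,0,-5,0,0,0,1],
    [0,0,-20,0,0,0,1],
    [0,0,-60,0,0,0,1],
    [0,0,-100,0,0,0,1],
    [0,0,-115,0,0,0,1],
    [0,0,-115,0,0,0,1],
  ],
)

```text
t: 26.52
eef_pos: [0.3712, 0.2304, 0.307]
ee_rot: [3.139, 0.002, -3.141]
force: [0.1, 0.6, -1.1]
width: 0.032
```

Run:
```python
from h import *
go(.5784,-.1276,.13,183.7)
```

```text
[-206.9 -358.2   17.1] [ 0.1  0.1 -3.7] t 26.5 w 0.032 F [ 0.1  0.6 -1.1]
```

Request:
drive_tool(
  moves=[
    [-20,-35,0,0,0,0,1],
    [-48,-84,0,0,0,0,1],
    [-78,-135,0,0,0,0,1],
    [-108,-187,0,0,0,0,1],
    [-138,-239,0,0,0,-2,1],
    [-168,-291,0,0,0,-3.7,1],
    [-193,-335,0,0,0,-3.7,1],
    [-207,-358,5,0,0,-3.7,1],
    [-207,-358,10,0,0,-3.7,1],
    [-207,-358,10,0,0,-3.7,1],
    [-207,-358,10,0,0,-3.7,1],
    [-207,-358,10,0,0,-3.7,1],
  ],
)

```text
t: 28.02
eef_pos: [0.5783, -0.1268, 0.296]
ee_rot: [3.142, 0.001, -3.075]
force: [-0.5, -0.0, -0.3]
width: 0.0323
```

Run:
```python
from h import *
go(.5784,-.1276,.036,183.7)
```

```text
[ -0.   -0.8 100.7] [0.  0.  0.1] t 28.0 w 0.0323 F [-0.5 -0.  -0.3]
```

Request:
drive_tool(
  moves=[
    [0,-1,40,0,0,0,1],
    [0,-1,72,0,0,0,1],
    [0,-1,88,0,0,0,1],
    [0,-1,95,0,0,0,1],
    [0,-1,98,0,0,0,1],
    [0,-1,100,0,0,0,1],
    [0,-1,101,0,0,0,1],
    [0,-1,101,0,0,0,1],
    [0,-1,101,0,0,0,1],
  ],
)

```text
t: 29.15
eef_pos: [0.5785, -0.1286, 0.1949]
ee_rot: [-3.142, 0.0, -3.076]
force: [0.3, 0.6, -0.4]
width: 0.0318
```

Run:
```python
from h import *
go(.5784,-.1276,.0354,183.7)
```

```text
[0.1 1.  0.2] [-0.  0.  0.] t 29.1 w 0.0318 F [ 0.3  0.6 -0.4]
```

Request:
drive_tool(
  moves=[
    [0,0,0.3,0,0,0,1],
    [0,0,0.3,0,0,0,0.25],
    [0,0,0.3,0,0,0,0.1],
    [0,0,0.3,0,0,0,-0.2],
    [0,0,0.3,0,0,0,-0.6],
    [0,0,0.3,0,0,0,-1],
    [0,0,0.3,0,0,0,-1],
    [0,0,-10,0,0,0,-1],
    [0,0,-50,0,0,0,-1],
    [0,0,-90,0,0,0,-1],
    [0,0,-100,0,0,0,-1],
  ],
)

```text
t: 30.52
eef_pos: [0.5793, -0.1286, 0.2985]
ee_rot: [-3.141, 0.006, -3.076]
force: [-0.1, 0.4, -0.1]
width: 0.0874
```

Run:
```python
from h import *
go(.429,-.1113,.13,180)
f=grab('scene'); P=cloud(f)
m=(abs(P[...,0]-.578)<.04)&(abs(P[...,1]+.128)<.03)&(P[...,2]>.046)&(P[...,2]<.08)
print(np.percentile(P[m],[1,50,99],axis=0))
```

```text
[148.9  27.1   8.3] [-0.   0.3  3.8] t 30.5 w 0.0874 F [-0.1  0.4 -0.1]
[[ 0.56195736 -0.14292511  0.04639547]
 [ 0.58116258 -0.12866021  0.05149725]
 [ 0.59614127 -0.11354028  0.05387895]]
```

The vial is upright, with its flat cap at 52 mm. Next is the amber bottle.

Request:
drive_tool(
  moves=[
    [50,9,0,0,0,3.7,-1],
    [100,18,0,0,0,3.7,-1],
    [149,27,0,0,0,3.7,-1],
    [149,27,0,0,0,3.7,-1],
    [149,27,0,0,0,3.7,-1],
    [149,27,0,0,0,3.7,-1],
    [149,27,0,0,0,3.7,-1],
  ],
)

```text
t: 31.45
eef_pos: [0.4287, -0.1114, 0.2943]
ee_rot: [-3.141, -0.001, -3.141]
force: [0.1, -0.2, 0.5]
width: 0.0877
```

Run:
```python
from h import *
go(.429,-.1113,.037,180)
f=grab('side'); save(f,'s4'); P=cloud(f)
m=(abs(P[...,0]-.429)<.025)&(abs(P[...,1]+.111)<.025)&(P[...,2]>.072)&(P[...,2]<.09)
print(m.sum(),np.percentile(P[m],[1,50,99],axis=0) if m.sum() else '')
```

```text
[-0.4  0.1 98. ] [-0. -0.  0.] t 31.4 w 0.0877 F [ 0.1 -0.2  0.5]
107 [[ 0.4140635  -0.12421479  0.07229719]
 [ 0.4258114  -0.10968378  0.07718413]
 [ 0.44005316 -0.09737785  0.08003409]]
```

View pics/s4.png

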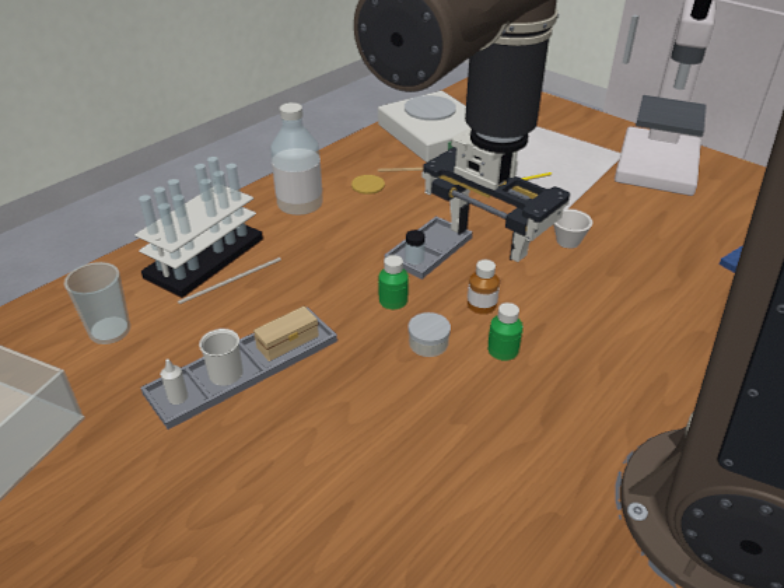

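The long-tray kit is complete: dropper (173,382), beaker (221,355) and box (287,332) all stand upright, and the vial (415,245) is in the short tray. The gripper is over the amber bottle (485,287), with both green ones clear of it.

Request:
drive_tool(
  moves=[
    [0,0,40,0,0,0,-1],
    [0,0,70,0,0,0,-1],
    [0,0,88,0,0,0,-1],
    [0,0,97,0,0,0,-1],
    [0,0,97,0,0,0,-0.3],
    [0,0,97,0,0,0,-0.1],
    [0,0,97,0,0,0,0],
    [0,0,97,0,0,0,1],
    [0,0,97,0,0,0,1],
    [0,0,97,0,0,0,1],
    [0,0,97,0,0,0,1],
    [0,0,97,0,0,0,1],
  ],
  grip_force=25,
)

```text
t: 33.0
eef_pos: [0.4282, -0.1113, 0.198]
ee_rot: [3.142, 0.0, -3.141]
force: [-1.8, 1.4, 6.4]
width: 0.045
```

Request:
drive_tool(
  moves=[
    [0,0,0,0,0,0,1],
    [0,0,-5,0,0,0,1],
    [0,0,-20,0,0,0,1],
    [0,0,-60,0,0,0,1],
    [0,0,-90,0,0,0,1],
    [0,0,-100,0,0,0,1],
    [0,0,-100,0,0,0,1],
  ],
)

```text
t: 33.88
eef_pos: [0.4279, -0.1113, 0.2978]
ee_rot: [3.141, 0.001, -3.141]
force: [-0.4, -0.2, -2.0]
width: 0.0456
```

Run:
```python
from h import *
go(.583,-.1984,.13,183.7)
```

```text
[-155.   -87.1    8.6] [ 0.   0.1 -3.7] t 33.9 w 0.0456 F [-0.4 -0.2 -2. ]
```

Request:
drive_tool(
  moves=[
    [-30,-17,0,0,0,0,1],
    [-70,-40,0,0,0,-2,1],
    [-110,-62,0,0,0,-3.7,1],
    [-140,-80,0,0,0,-3.7,1],
    [-155,-87,0,0,0,-3.7,1],
    [-155,-87,0,0,0,-3.7,1],
    [-155,-87,0,0,0,-3.7,1],
    [-155,-87,0,0,0,-3.7,1],
    [-155,-87,0,0,0,-3.7,1],
  ],
)

```text
t: 35.0
eef_pos: [0.5827, -0.1978, 0.2981]
ee_rot: [3.142, 0.001, -3.076]
force: [-0.6, -0.4, -1.7]
width: 0.0455
```

Run:
```python
from h import *
go(.583,-.1984,.0434,183.7)
```

```text
[-0.2 -0.6 95.4] [0.  0.  0.1] t 35.0 w 0.0455 F [-0.6 -0.4 -1.7]
```

Request:
drive_tool(
  moves=[
    [0,-1,35,0,0,0,1],
    [0,-1,65,0,0,0,1],
    [0,-1,82,0,0,0,1],
    [0,-1,89,0,0,0,1],
    [0,-1,92,0,0,0,1],
    [0,-1,94,0,0,0,1],
    [0,-1,95,0,0,0,1],
    [0,-1,95,0,0,0,1],
    [0,-1,95,0,0,0,1],
  ],
)

```text
t: 36.12
eef_pos: [0.5833, -0.1992, 0.2029]
ee_rot: [-3.142, 0.0, -3.076]
force: [0.6, -0.7, -1.8]
width: 0.0455
```

Run:
```python
from h import *
go(.583,-.1984,.0427,183.7)
```

```text
[0.2 0.9 0.9] [-0.  0.  0.] t 36.1 w 0.0455 F [ 0.6 -0.7 -1.8]
```

Request:
drive_tool(
  moves=[
    [0,0,0.5,0,0,0,1],
    [0,0,1,0,0,0,1],
    [0,0,1,0,0,0,1],
    [0,0,1,0,0,0,-0.08],
    [0,0,1,0,0,0,-0.3],
    [0,0,1,0,0,0,-0.7],
    [0,0,1,0,0,0,-1],
    [0,0,1,0,0,0,-1],
    [0,0,-10,0,0,0,-1],
    [0,0,-50,0,0,0,-1],
    [0,0,-110,0,0,0,-1],
    [0,0,-150,0,0,0,-1],
  ],
)

```text
t: 37.62
eef_pos: [0.5834, -0.1994, 0.3566]
ee_rot: [-3.141, 0.003, -3.076]
force: [0.9, 0.4, -0.8]
width: 0.0879
```

Request:
drive_tool(
  moves=[
    [0,0,-60,0,0,0,-1],
    [0,0,-60,0,0,0,-1],
    [0,0,-60,0,0,0,-1],
    [0,0,-60,0,0,0,-1],
  ],
)

```text
t: 38.12
eef_pos: [0.5828, -0.1992, 0.4116]
ee_rot: [3.141, -0.002, -3.076]
force: [-0.2, 0.3, -0.6]
width: 0.0876
```

Run:
```python
from h import *
T={'long':(.597,.2163,-9.9),'short':(.581,-.168,3.7)}
O={'box':(.585,.146,.05,.036,'long'),'beaker':(.602,.243,.035,.06,'long'),'dropper':(.614,.313,.025,.07,'long'),'bottle':(.583,-.199,.03,.078,'short'),'vial':(.578,-.128,.025,.048,'short'),'jar':(.4355,.009,.04,.034,''),'mortar':(.417,-.347,.045,.046,'')}
for n in('scene','side'):
    f=grab(n); save(f,n+'9'); P=cloud(f)
    for k,(x,y,r,h,t) in O.items():
        z=h+(.004 if t else 0)
        m=(np.hypot(P[...,0]-x,P[...,1]-y)<r)&(abs(P[...,2]-z)<(.012 if k=='dropper' else .004))
        if m.sum()<4: print(n,k,'few'); continue
        Q=P[m]; c,sz,_=cv2.minAreaRect((Q[:,:2]*1000).astype(np.float32)); s=''
        if t:
            a=np.radians(T[t][2]); d=np.array(c)/1000-T[t][:2]; s='in tray %.0f %.0f mm'%tuple(1000*np.array([[np.cos(a),np.sin(a)],[-np.sin(a),np.cos(a)]])@d)
        print(n,k,np.round(c),np.round(sz),'z %.3f'%np.median(Q[:,2]),s)
```

```text
scene box [586. 146.] [84. 40.] z 0.040 in tray 1 -72 mm
scene beaker [601. 244.] [49. 51.] z 0.063 in tray -1 28 mm
scene dropper [616. 311.] [8. 8.] z 0.066 in tray 3 97 mm
scene bottle [ 584. -200.] [26. 29.] z 0.082 in tray 1 -32 mm
scene vial [ 580. -128.] [29. 33.] z 0.052 in tray 2 40 mm
scene jar [435.   9.] [59. 62.] z 0.034 
scene mortar [ 418. -347.] [69. 65.] z 0.045 
side box [584. 146.] [86. 38.] z 0.039 in tray -0 -72 mm
side beaker [601. 244.] [49. 51.] z 0.063 in tray -0 28 mm
side dropper [612. 313.] [9. 6.] z 0.067 in tray -2 98 mm
side bottle [ 583. -199.] [26. 30.] z 0.081 in tray 0 -31 mm
side vial [ 578. -127.] [30. 33.] z 0.051 in tray -0 41 mm
side jar [434.   9.] [60. 61.] z 0.033 
side mortar [ 415. -346.] [66. 66.] z 0.045
```

View pics/scene9.png

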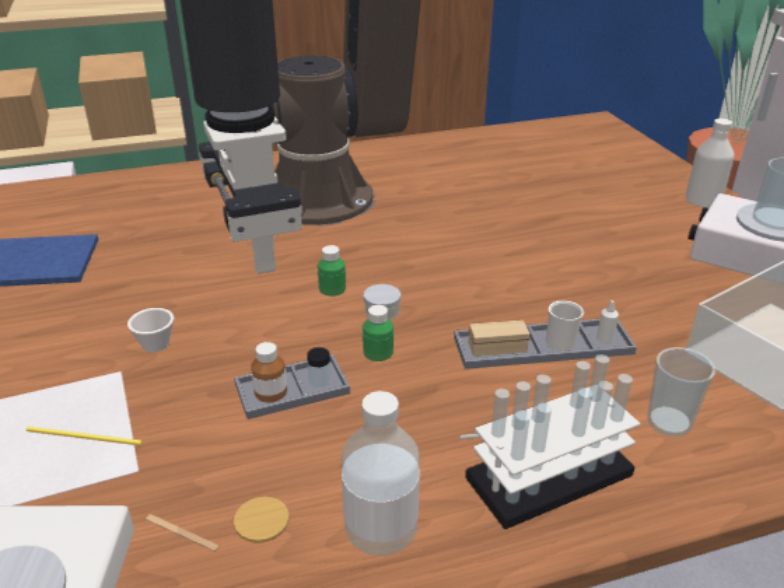

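All five things stand upright in their compartments: bottle (268,373), vial (319,366), box (500,338), beaker (564,327) and dropper (608,325). The gripper is clear of them, so I'm handing in.

```bash
python3 -c "
from station import job_done; print(job_done())"
```

```text
the job is handed in; nothing more can be done
None
```

Both kits are made up and the job is handed in, about 38 s into the 131 s allowed. The slide box, beaker and dropper bottle are in the long tray, and the amber bottle and vial are in the short one. Each was lowered to within about 1 mm of the tray floor by its grasp height, then released slowly.

My last checks used depth from both the scene and side cameras:
- **Position:** every thing is within about 3 mm of its compartment centre. The limits are 18 mm along the tray and 24 mm across.
- **Height:** the tops are where things standing flat on the tray floor should be, and all look upright. For the dropper's thin tip, the depth check only fixed its height to within about 2–3 mm.
- **Seed jar and mortar:** unmoved to within the measuring noise of about 1–3 mm.
- **Gripper:** open and well clear of everything.

No check failed. The two cameras differed by at most about 4 mm, on the dropper tip.

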